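# Lock the proofing press's roller shaft

### The job

Turn the little press's crank until the flat on the roller shaft faces straight up, under the setscrew in the hub block. Then take the T-handled hex key from its wooden holder, seat it fully in the setscrew and turn it clockwise until the screw is tight on the flat and flush with the hub, by feel: neither jam the key down nor force it. Let go and leave the key standing in the screw; the jar, the tin and the brush mug stay where they are.

Things in the scene. Friction and masses are not known exactly. Their poses are not given: they have to be found in the camera images.
- press: small table-top press, fixed; dark steel base 160 x 270 x 20 mm, wooden bed, grey cheeks to 115 mm. Origin: centre of its underside; z up, y along the shaft towards the hub, x across. Shaft axis 85 mm above the origin. Hub block: grey, 52 (x) x 44 mm, at y = +83 to +127 mm, flat top 112.5 mm above the origin. Crank at y = -96 to -152 mm.
- roller: roller, 30 mm steel shaft and crank, turning as one about the press's y with dry friction (0.12 N m; stays where left). Origin on the axis, 85 mm above the press's underside. Its z looks out of the shaft's flat, and the crank arm points the same way: flat up = crank straight up. At the start it leans to the press's +x by 0.55 to 1.1 rad.
- crank_grip (a point): middle of the crank's handle, a round wooden bar 16 mm thick and 48 mm long, parallel to the shaft, 60 mm from the shaft's axis; the arm it sits on (8 mm thick) is 24 mm from this point towards the press.
- screw: setscrew, dark steel, 20 mm wide, in a 24 mm square well in the hub's top, 105 mm along the press's y. Origin: centre of its upper face; z up, turning with it. Clockwise from above it sinks 3 mm per rad against 0.06 N m. The round of the shaft stops it within 0.67 rad; flat up, it meets the flat after 0.8 to 1.4 rad, flush with the hub, and stops hard 0.15 rad on. It does not turn back by itself.
- key: T-handled hex key, 110 g: dark steel blade 13 mm across flats (flats at its own +-x and every 60 degrees), its last 3 mm tapering to 10 mm, 90 mm from tip to bar; black cross bar 80 x 14 x 16 mm (x, y, z) on top. Origin: the blade's tip; z up along the blade; x along the bar. At the start it stands in the holder.
- key_bar (a point): centre of the key's cross bar, 98 mm above the blade's tip.
- holder: wooden block 75 x 75 x 45 mm, fixed to the table, with one upright 17 mm round hole, 35 mm deep, in the middle of its top, in which the key stands. Origin: centre of its underside.
- brush_mug: white mug of brushes, 76 mm wide, 195 mm high, leave alone. Origin: centre of its underside.
- ink_jar: closed ink jar, 64 mm wide, 75 mm high, leave alone. Origin: centre of its underside.
- ink_tin: round aluminium ink tin, 88 mm wide, 40 mm high, leave alone. Origin: centre of its underside.
- flat (a point): middle of the flat on the shaft's free end: 2.2 mm deep, 15.6 mm wide, running along the shaft through the hub block and out 28 mm beyond it. It looks along the roller's z.
- socket (a point): floor of the screw's hexagon socket: 12 mm below the screw's upper face, 13.5 mm across flats, no chamfer; its flats look along the screw's own x and every 60 degrees from it. At the start the screw's face stands 2.3 to 4.2 mm above the hub's top. Turning the key, the screw is snug at 0.15 to 0.2 N m; above 0.25 N m it is forced.
There are look-alikes about, which are no part of the job. Several things have the shape of the key; the one meant has the colours described above.

How it is judged:
By the outcome, as a careful person would: the job done as asked, in the order asked, and still so for the second after the job is handed in, with the robot touching nothing.
It also fails if it takes over 72 s, if anything falls off the work surface, if the arm or the gripper's body presses on something with over 40 N, if the wrist force passes 120 N, or if a joint passes its speed limit or range.

### The arm

A 6-joint arm with a two-finger parallel gripper is mounted at the origin on the work surface. World frame = base frame: x ahead of the robot, y to its left, z up, the work surface at z = 0. Lengths are in m, angles in rad, forces in N, time in s.
With the tool pointing down it reaches from about 0.3 to 0.85 m from the base axis. Payload 4.2 kg.
Tool frame: the origin (TCP) lies at the very end of the fingers, on their centre line; the grasp point (between the pads) lies 19 mm behind it; z points along the fingers, y is the line along which they close (so a half turn about z gives the same grasp; the last joint's range is limited). The gripper opens to 91 mm and grips with 3 to 60 N. Pads are 32 mm wide; open, the fingers measure 118 mm over their backs; the gripper's body (76 mm by 178 mm) begins 60 mm behind the grasp point.
Start: joints at [-1.136, 0.32, 1.565, -0, 1.257, -0.02], TCP at [0.253, -0.517, 0.214] pointing down, gripper open.
Joint ranges: [-3.11, 3.11], [-0.84, 2.01], [0.21, 2.61], [-1.34, 4.49], [0.05, 2.63], [-2.56, 2.56]. Speed limits (rad/s): [2.57, 2.57, 3.14, 3.14, 3.14, 3.14].

### API

Orientations are given as a unit quaternion [w, x, y, z].
In Python, from workcell import movep, move_l, goto_joints, grip, dwell, solve_ik, read_state, camera, MotionError, sign_off gives the robot as it stands. The module is installed in compiled form; this text tells all that it offers. Calls block until the motion is done:
- movep(position, orientation): joint-space move of the TCP to a pose.
- move_l(position, v=0.15, rotation=None, f_stop=None): straight line of the TCP; rotation=None keeps the orientation; v is the mean speed in m/s. With f_stop (N) it stops when the force on the tool has changed by that much, and returns True; else False.
- goto_joints(angles): joint-space move.
- grip(opening, strength=None): opening from 0.0 (shut) to 1.0 (fully open); strength is the grip in N (None keeps the last); returns when the fingers have stopped.
- dwell(seconds).
- solve_ik(position, orientation): joint angles nearest the present ones, or None.
- read_state(): the state.
- camera(name): name is "side" or "top" or "wrist"; returns a dict with "img" (384x512x3 uint8, blue, green, red), "fx", "fy", "cx", "cy" (pixels), "origin" and "rotation" of the camera in the world. Camera axes: x right, y down, z forward; pixel columns grow to the right and rows downward; lengths in m; the calibration is good to about 2 mm. A picture is of the moment at which its call begins. There is no depth.
A pose or a line that the arm cannot do raises MotionError and nothing moves.
- sign_off(): hands the job in; it is judged then, once.
The state is a dict: "t": time; "q": joint angles; "dq": joint speeds; "tau": joint torques, N m; "tcp_pos": TCP position; "orientation": TCP orientation; "contact_force": force on the tool from outside, world axes, zero at the start; "wrist_torque": the same for the moment, N m; "grip_width": opening from 0.0 (shut) to 1.0 (fully open); "grip_force": force on a finger pad.
Only numpy, scipy, OpenCV 4.12 (cv2) and the standard library are available. Lean on these libraries where they do the work, as an engineer would, in place of code of your own. Each camera call takes 0.05 s, during which the arm holds its last target. There are 200 camera calls.

## Working session

There is one attempt and no reset: what is moved stays moved. The work goes in short steps, each a Python script; the robot and the scene stay as the last script left them, time stands still between calls to the robot, and variables do not carry over. Pictures are saved under pics/ and viewed, at most 10 in all, crops included, and the job is handed in when it is done.

```bash
mkdir -p pics; ls
python3 - <<'E'
from workcell import *
import cv2,numpy as np,pickle
d={}
for n in("side","top","wrist"):
    c=camera(n);d[n]=c;print(n,c["fx"],c["cx"],c["cy"],np.round(c["origin"],3),np.round(c["rotation"],3).tolist())
    cv2.imwrite(f"pics/{n}0.png",c["img"])
pickle.dump(d,open("c0.pkl","wb"))
cv2.imwrite("pics/a.png",np.vstack([cv2.resize(d["top"]["img"],(800,600))]))
cv2.imwrite("pics/b.png",np.vstack([cv2.resize(d["side"]["img"],(800,600))]))
print(read_state())
E
```

```text
pics
side 353.56424543516846 256.1238932864183 190.28454024678985 [0.42  0.832 0.879] [0.013, -0.056, 0.915, -0.399]
top 408.28784931310776 251.53786304684087 192.09132546657656 [0.247 0.042 1.51 ] [0.065, -0.664, 0.741, -0.076]
wrist 286.794301586936 254.81524998643417 194.31445914867027 [ 0.324 -0.48   0.384] [0.121, 0.84, -0.524, -0.077]
{'t': 0.15, 'q': array([-1.13598443e+00,  3.20175654e-01,  1.56540895e+00, -3.57709840e-05,
        1.25738276e+00, -2.00234452e-02]), 'dq': array([ 0.00053474, -0.00285616, -0.0034869 , -0.00140693,  0.00028521,
        0.00018908]), 'tau': array([ 1.94793492e-04, -4.12772083e+01, -2.32155222e+01,  7.26699550e-02,
        4.33915970e-02, -8.74241778e-05]), 'tcp_pos': array([ 0.25242388, -0.51620733,  0.21329189]), 'orientation': array([-6.69121125e-04,  9.74250384e-01,  2.25467771e-01, -1.58179271e-04]), 'contact_force': array([-0.62629075, -0.45708209,  0.5511211 ]), 'wrist_torque': array([0.06366102, 0.01893675, 0.03763038]), 'grip_force': 0.0, 'grip_width': 0.9973601296930185}
```

View pics/a.png

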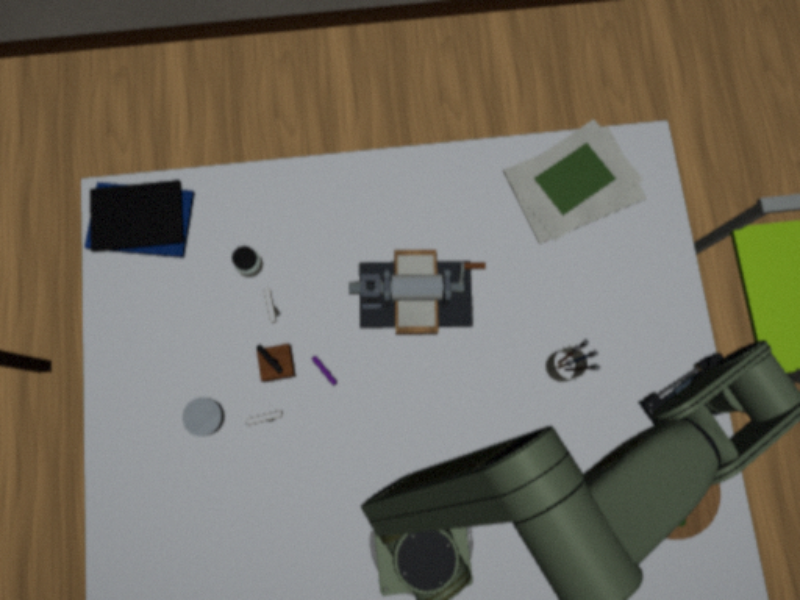

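View pics/b.png

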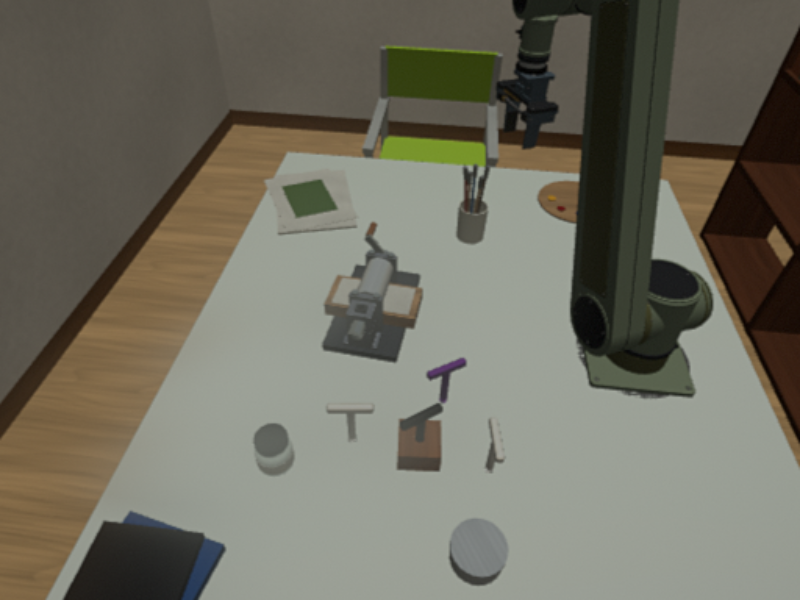

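The top view shows the press at (416,293), with its hub to the left at (370,287) and its crank handle at (475,266), leaning towards world +x. The T-shaped things are:
- purple, at (324,370)
- white, at (270,305)
- white, at (265,418)
- black bar on a dark blade, standing in the wooden holder at (270,359)

Only the black one fits the description. I'll measure it in an enlarged crop.

```bash
cat > h.py <<'E'
from workcell import *
import cv2,numpy as np,pickle
from scipy.spatial.transform import Rotation as R
def Rm(c): return R.from_quat(np.roll(c["rotation"],-1)).as_matrix() if np.size(c["rotation"])==4 else np.array(c["rotation"])
def px(c,u,v,z):
    d=Rm(c)@np.array([(u-c["cx"])/c["fx"],(v-c["cy"])/c["fy"],1]);o=np.array(c["origin"])
    return o+d*(z-o[2])/d[2]
def proj(c,P):
    p=(np.atleast_2d(P)-np.array(c["origin"]))@Rm(c)
    return np.c_[c["fx"]*p[:,0]/p[:,2]+c["cx"],c["fy"]*p[:,1]/p[:,2]+c["cy"]]
def Q(yaw,tilt=None):  # tool down, tool y axis at angle yaw in world
    y=np.array([np.cos(yaw),np.sin(yaw),0]);z=np.array([0,0,-1.]);
    return np.roll(R.from_matrix(np.c_[np.cross(y,z),y,z]).as_quat(),1)
E
python3 - <<'E'
from h import *
d=pickle.load(open("c0.pkl","rb"));t=d["top"];s=.64
for n,u,v,z in[("hub",370,287,.1125),("grip",475,266,.12),("baseTL",360,262,.02),("baseTR",473,262,.02),("baseBL",360,328,.02),("baseBR",473,326,.02),("holder",276,362,.045),("bar1",259,347,.115),("bar2",281,371,.115)]:
    print(n,px(t,u*s,v*s,z).round(3))
a=cv2.resize(t["img"][140:260,140:320],(800,533),interpolation=cv2.INTER_CUBIC)
cv2.imwrite("pics/c.png",a)
st=read_state();w=d["wrist"]
Rt=R.from_quat(np.roll(st["orientation"],-1)).as_matrix()
print((Rt.T@(w["origin"]-st["tcp_pos"])).round(4)); print((Rt.T@Rm(w)).round(3))
E
```

```text
hub [0.564 0.052 0.113]
grip [ 0.585 -0.187  0.12 ]
baseTL [0.649 0.071 0.02 ]
baseTR [ 0.619 -0.201  0.02 ]
baseBL [0.489 0.086 0.02 ]
baseBR [ 0.465 -0.18   0.02 ]
holder [0.427 0.285 0.045]
bar1 [0.455 0.308 0.115]
bar2 [0.398 0.264 0.115]
[ 0.0804 -0.0013 -0.1709]
[[-0.    -0.959 -0.285]
 [ 1.     0.    -0.001]
 [ 0.001 -0.285  0.959]]
```

View pics/c.png

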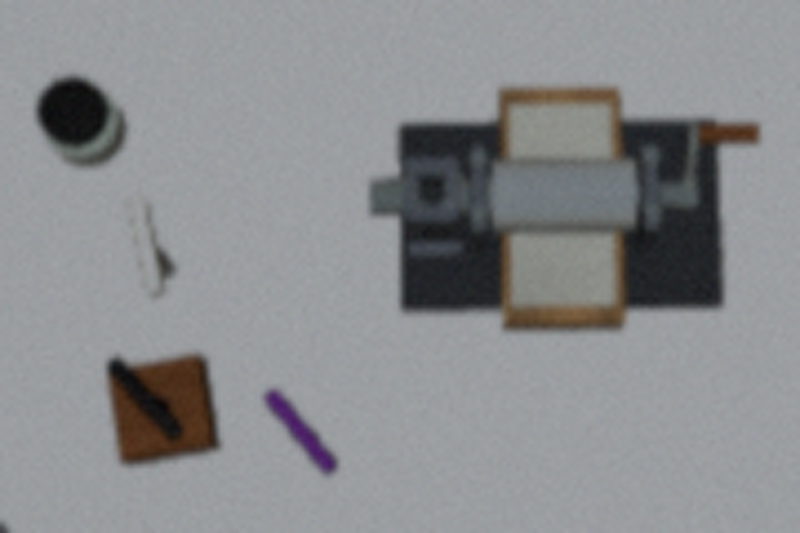

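The crop confirms it: black bar over a dark blade, standing in the brown holder, from crop (115,362) to (178,432). Next come close wrist views of the crank, hub and key.

Run:
```python
from h import *
d=pickle.load(open("c0.pkl","rb"));t=d["top"]
print("mug",px(t,568*.64,365*.64,.1).round(3))
yaw=-.1;C=np.array([.556,-.056]);M=np.array([[np.cos(yaw),-np.sin(yaw)],[np.sin(yaw),np.cos(yaw)]])
st=read_state();p=st["tcp_pos"]
for n,x,y,z in[("crank",25,-100,.27),("hub",0,105,.215)]:
    xy=C+M@np.array([x,y])/1e3
    P=[*xy,z]
    for a in(yaw,yaw+np.pi): print(n,a,np.round(solve_ik(P,Q(a)),2))
print(np.round(solve_ik([.427,.286,.22],Q(.655+np.pi/2)),2),np.round(solve_ik([.427,.286,.22],Q(.655-np.pi/2)),2))
move_l([p[0],p[1],.33],v=.25)
out={}
for n,x,y,z in[("crank",25,-100,.27),("hub",0,105,.215)]:
    xy=C+M@np.array([x,y])/1e3
    movep([*xy,.33],Q(yaw)); move_l([*xy,z],v=.2);dwell(.2); out[n]=camera("wrist");cv2.imwrite(f"pics/{n}.png",out[n]["img"])
    print(read_state()["t"],read_state()["tcp_pos"])
pickle.dump(out,open("c1.pkl","wb"))
cv2.imwrite("pics/d.png",cv2.resize(out["crank"]["img"],(800,600),interpolation=cv2.INTER_CUBIC))
cv2.imwrite("pics/e.png",cv2.resize(out["hub"]["img"],(800,600),interpolation=cv2.INTER_CUBIC))
```

```text
mug [ 0.344 -0.365  0.1  ]
crank -0.1 [-0.29  0.32  1.42 -0.    1.4  -0.19]Traceback (most recent call last):
  File "<stdin>", line 9, in <module>
    return _wrapfunc(a, 'round', decimals=decimals, out=out)
    return _wrapit(obj, method, *args, **kwds)
    result = getattr(arr, method)(*args, **kwds)
TypeError: unsupported operand type(s) for *: 'NoneType' and 'float'
```

Run:
```python
from h import *
yaw=-.1;C=np.array([.556,-.056]);M=np.array([[np.cos(yaw),-np.sin(yaw)],[np.sin(yaw),np.cos(yaw)]])
st=read_state();p=st["tcp_pos"]
move_l([p[0],p[1],.33],v=.25)
out={}
for n,x,y,z in[("hub",0,105,.215),("crank",25,-100,.27)]:
    xy=C+M@np.array([x,y])/1e3
    movep([*xy,.3],Q(yaw)); move_l([*xy,z],v=.2);dwell(.2); out[n]=camera("wrist");cv2.imwrite(f"pics/{n}.png",out[n]["img"])
    print(read_state()["t"],read_state()["tcp_pos"])
    if n=="hub": move_l([*xy,.3],v=.25)
pickle.dump(out,open("c1.pkl","wb"))
cv2.imwrite("pics/d.png",cv2.resize(out["crank"]["img"],(800,600),interpolation=cv2.INTER_CUBIC))
cv2.imwrite("pics/e.png",cv2.resize(out["hub"]["img"],(800,600),interpolation=cv2.INTER_CUBIC))
```

```text
3.9 [0.56720081 0.04846734 0.21638151]
5.7833 [ 0.57147752 -0.15772386  0.271203  ]
```

View pics/d.png

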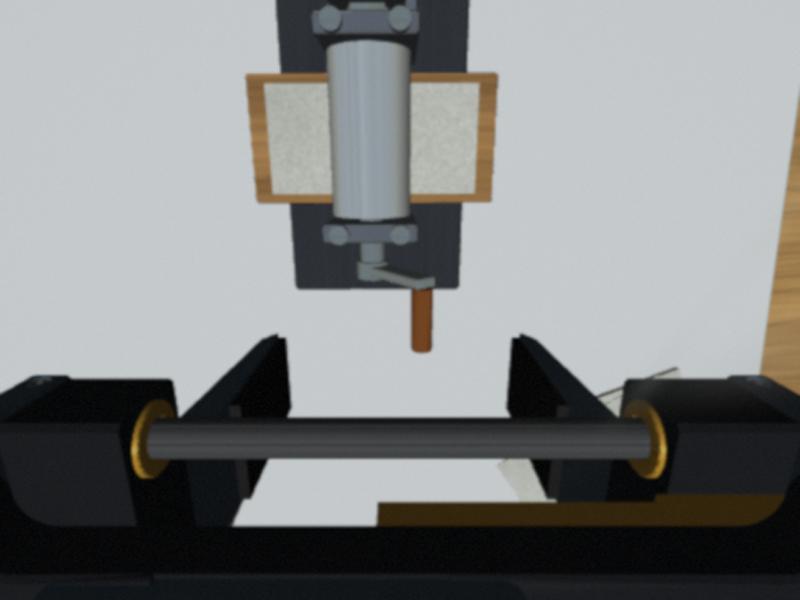

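View pics/e.png

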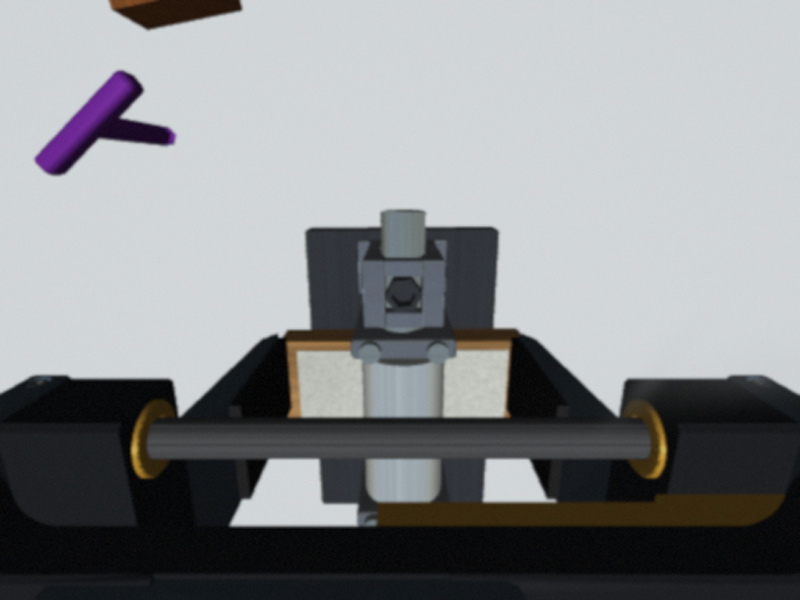

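The crank view shows the handle running from (422,290) to (422,350), with base corners at (297,288) and (459,288). The hub view shows the screw at (403,292), with base corners at (307,230) and (497,230). Next I'll fit the pose and enlarge the screw.

```bash
cat > fit.py <<'E'
from h import *
from scipy.optimize import least_squares
o=pickle.load(open("c1.pkl","rb"));s=.64
obs=[("crank",297,288),("crank",459,288),("hub",307,230),("hub",497,230),("hub",403,292),("crank",422,351),("crank",422,289)]
def model(v):
    x,y,a,th,yg=v;c,n=np.cos(a),np.sin(a)
    h=[.06*np.sin(th),yg,.085+.06*np.cos(th)]
    L=np.array([[-.08,-.135,.02],[.08,-.135,.02],[-.08,.135,.02],[.08,.135,.02],[0,.105,.1155],[h[0],h[1]-.024,h[2]],[h[0],h[1]+.022,h[2]]])
    return np.c_[x+c*L[:,0]-n*L[:,1],y+n*L[:,0]+c*L[:,1],L[:,2]],L
def res(v):
    W,_=model(v); return np.concatenate([proj(o[k],w)[0]-np.array([u*s,q*s]) for (k,u,q),w in zip(obs,W)])
r=least_squares(res,[.556,-.056,-.1,.8,-.126]);
if __name__=="__main__":
    print(r.x.round(4));print(r.fun.reshape(-1,2).round(2));print(model(r.x)[0][4:].round(4))
    np.save("press.npy",r.x)
    print(px(o["hub"],403*s,292*s,.1155))
    im=o["hub"]["img"][150:225,220:300];cv2.imwrite("pics/f.png",cv2.resize(im,(800,750)[:1]+(600,) if 0 else (640,600),interpolation=cv2.INTER_CUBIC))
E
python3 fit.py
```

```text
[ 0.561  -0.0493 -0.0938  0.6666 -0.129 ]
[[-0.95  0.75]
 [ 0.59  0.17]
 [-2.1  -0.79]
 [ 1.94 -1.64]
 [ 0.43  1.62]
 [-0.24 -0.75]
 [ 0.15  0.69]]
[[ 0.5708  0.0552  0.1155]
 [ 0.5836 -0.2051  0.1322]
 [ 0.5879 -0.1593  0.1322]]
[0.57054232 0.05692444 0.1155    ]
```

View pics/f.png

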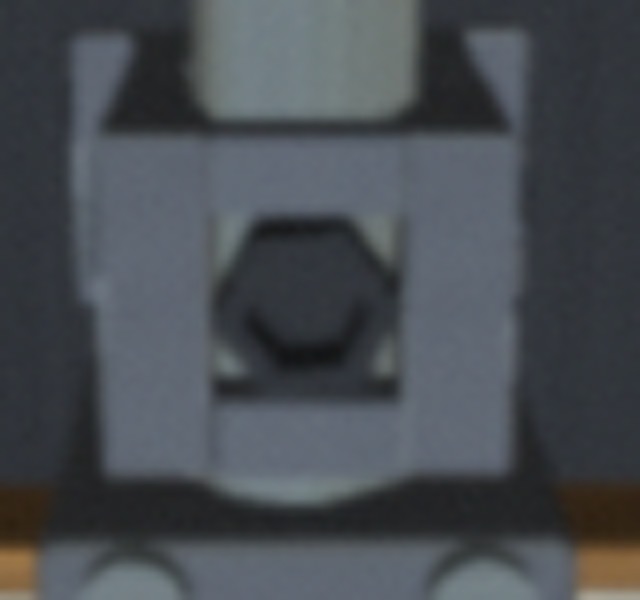

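The crop shows the screw's outer hexagon with corners at (218,303) and (398,290), roughly along press x. Some slight rotation remains and I'll refine it later. The crank leans about 0.67 rad, so I'll turn it now.

Run:
```python
from h import *
x,y,a,th,yg=np.load("press.npy");c,n=np.cos(a),np.sin(a)
def W(X,Y,Z): return [x+c*X-n*Y,y+n*X+c*Y,Z]
def G(t): return W(.06*np.sin(t),yg-.002,.085+.06*np.cos(t)-.019)
grip(.6,15)
p=G(th); move_l([p[0],p[1],.2],v=.2,rotation=Q(a)); print(move_l(p,v=.12,f_stop=12),read_state()["t"])
grip(0,15);s=read_state();print(s["grip_width"]*91,s["contact_force"].round(1),s["tcp_pos"].round(4))
for t in np.linspace(th,0,6)[1:]:
    move_l(G(t),v=.08);s=read_state();print(round(t,2),s["contact_force"].round(1),(s["tcp_pos"]-G(t)).round(4))
dwell(.2);s=read_state();print(s["contact_force"].round(1),s["tcp_pos"],s["t"])
grip(.6)
t=G(0);move_l([t[0],t[1],.21],v=.2)
# view: camera over screw/crank, then straight down on screw
sp=np.array(W(0,.105,.1155))
tilt=.289
def view(target,h,yaw):
    Rt=R.from_quat(np.roll(Q(yaw),-1))
    Rt=Rt*R.from_euler('y',tilt)   # about tool y
    m=Rt.as_matrix(); m2=(R.from_quat(np.roll(Q(yaw),-1))*R.from_euler('y',-tilt)).as_matrix()
    Rc=np.array([[0,-.959,-.285],[1,0,0],[0,-.285,.959]])
    if (m2@Rc)[2,2]<(m@Rc)[2,2]: m=m2
    cam=np.array(target)+[0,0,h]
    return (cam-m@np.array([.0804,-.0013,-.1709])),np.roll(R.from_matrix(m).as_quat(),1)
P,q=view(sp,.23,a);print(P,solve_ik(P,q))
movep([P[0],P[1]-.0,.28],Q(a))
movep(P,q);dwell(.2);w=camera("wrist");cv2.imwrite("pics/w2.png",w["img"]);pickle.dump(w,open("c2.pkl","wb"))
print(read_state()["t"],proj(w,sp))
u,v=proj(w,sp)[0].astype(int);im=w["img"][v-50:v+50,u-60:u+60]
im=cv2.convertScaleAbs(im,alpha=1.8,beta=-20);cv2.imwrite("pics/g.png",cv2.resize(im,(720,600),interpolation=cv2.INTER_CUBIC));print(u,v)
```

```text
False 7.9083
15.399797130055905 [1.  0.  1.2] [ 0.5861 -0.1833  0.1134]
0.53 [1.8 0.2 3. ] [ 0.0009 -0.0001  0.0008]
0.4 [4.3 2.1 5.9] [ 0.0017 -0.0002  0.0014]
0.27 [4.3 1.6 8.3] [ 0.0026 -0.0003  0.0021]
0.13 [ 4.   1.  10.7] [ 0.0025 -0.0003  0.0023]
0.0 [ 3.4  1.2 10. ] [ 0.0016 -0.0003  0.002 ]
[ 2.2  1.2 10.8] [ 0.55033107 -0.18001572  0.12799261] 10.0417
[0.56944238 0.02688073 0.15877383] [-0.14173613  0.35564177  1.69414205  0.32071726  1.12668918 -0.19175931]
13.05 [[252.51805683 196.90284119]]
252 196
```

View pics/g.png

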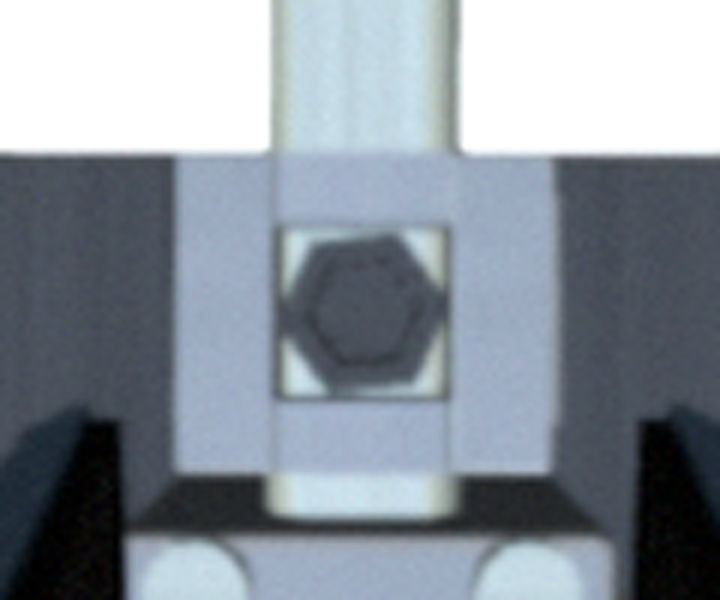

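The straight-down view shows the screw centred at (364,311), with corners at (284,316) and (447,302). I'll check the flat's edges on the free shaft end and the hexagon angle numerically.

Run:
```python
from h import *
w=pickle.load(open("c2.pkl","rb"));x,y,a,th,yg=np.load("press.npy");c,n=np.cos(a),np.sin(a)
sp=[x-n*.105,y+c*.105,.1157]
g=cv2.cvtColor(w["img"],cv2.COLOR_BGR2GRAY).astype(np.float32)
# rectified patch, press frame X,Y at z
def rect(z,X,Y):
    P=np.stack([x+c*X-n*Y,y+n*X+c*Y,np.full_like(X,z)],-1).reshape(-1,3)
    uv=proj(w,P).reshape(*X.shape,2).astype(np.float32)
    return cv2.remap(g,uv[...,0],uv[...,1],cv2.INTER_LINEAR)
X,Y=np.meshgrid(np.arange(-20,20.1,.5)/1e3,np.arange(130,154,.5)/1e3)
pr=rect(.0978,X,Y).mean(0);print("shaft end profile (z=flat)");print(dict(zip((X[0]*1e3).round(1).tolist(),pr.round().astype(int).tolist())))
# hexagon
X,Y=np.meshgrid(np.arange(-14,14.05,.1)/1e3,np.arange(91,119.05,.1)/1e3)
p=rect(.1157,X,Y);m=(p<95)
cx,cy=0,.105
for i in range(8):
    k=m&(np.hypot(X-cx,Y-cy)<.0104);cx,cy=X[k].mean(),Y[k].mean()
dx,dy=X[k]-cx,Y[k]-cy;r=np.hypot(dx,dy);A=np.angle((r**6*np.exp(6j*np.arctan2(dy,dx))).sum())/6
print("centre",cx,cy,"corner angle press",A,"world",A+a,k.sum()*.01, np.percentile(p,[5,30,60,90]))
print("screw world",x+c*cx-n*cy,y+n*cx+c*cy)
```

```text
shaft end profile (z=flat)
{-20.0: 218, -19.5: 218, -19.0: 218, -18.5: 218, -18.0: 219, -17.5: 219, -17.0: 218, -16.5: 218, -16.0: 215, -15.5: 209, -15.0: 189, -14.5: 165, -14.0: 139, -13.5: 120, -13.0: 115, -12.5: 116, -12.0: 120, -11.5: 124, -11.0: 127, -10.5: 128, -10.0: 129, -9.5: 128, -9.0: 128, -8.5: 128, -8.0: 128, -7.5: 127, -7.0: 128, -6.5: 129, -6.0: 130, -5.5: 131, -5.0: 131, -4.5: 130, -4.0: 130, -3.5: 128, -3.0: 126, -2.5: 126, -2.0: 126, -1.5: 127, -1.0: 128, -0.5: 129, 0.0: 129, 0.5: 129, 1.0: 129, 1.5: 129, 2.0: 128, 2.5: 128, 3.0: 128, 3.5: 128, 4.0: 129, 4.5: 129, 5.0: 130, 5.5: 131, 6.0: 132, 6.5: 133, 7.0: 132, 7.5: 131, 8.0: 129, 8.5: 127, 9.0: 125, 9.5: 122, 10.0: 118, 10.5: 113, 11.0: 108, 11.5: 102, 12.0: 98, 12.5: 95, 13.0: 109, 13.5: 129, 14.0: 165, 14.5: 192, 15.0: 208, 15.5: 215, 16.0: 218, 16.5: 218, 17.0: 218, 17.5: 218, 18.0: 218, 18.5: 219, 19.0: 218, 19.5: 218, 20.0: 218}
centre -0.00030973514040221004 0.10460221159240482 corner angle press 0.19290470213633734 world 0.09909117659607065 338.67 [ 50.87890625  56.69140625  92.62695312 108.25878906]
screw world 0.5704591400990169 0.05487109217256309
```

```bash
cat > views.py <<'E'
from h import *
Rc=np.array([[0,-.9585,-.285],[1,0,0],[0,-.285,.9585]])
def view(target,h,yaw):
    B=R.from_quat(np.roll(Q(yaw),-1))
    m=min(((B*R.from_euler('y',t)).as_matrix() for t in(.289,-.289)),key=lambda m:(m@Rc)[2,2])
    return np.array(target)+[0,0,h]-m@np.array([.0804,-.0013,-.1709]),np.roll(R.from_matrix(m).as_quat(),1)
def rect(w,o,a,z,X,Y):
    g=cv2.cvtColor(w["img"],cv2.COLOR_BGR2GRAY).astype(np.float32);c,n=np.cos(a),np.sin(a)
    P=np.stack([o[0]+c*X-n*Y,o[1]+n*X+c*Y,np.full_like(X,z)],-1).reshape(-1,3)
    uv=proj(w,P).reshape(*X.shape,2).astype(np.float32)
    return cv2.remap(g,uv[...,0],uv[...,1],cv2.INTER_LINEAR)
E
python3 - <<'E'
from views import *
w=pickle.load(open("c2.pkl","rb"));x,y,a,th,yg=np.load("press.npy");c,n=np.cos(a),np.sin(a)
X,Y=np.meshgrid(np.arange(-14,14.05,.1)/1e3,np.arange(91,119.05,.1)/1e3)
p=rect(w,(x,y),a,.1157,X,Y)
for th_ in(64,70,76):
    m=p<th_;cx,cy=0,.105
    for i in range(8):
        k=m&(np.hypot(X-cx,Y-cy)<.0112);cx,cy=X[k].mean(),Y[k].mean()
    dx,dy=X[k]-cx,Y[k]-cy;r=np.hypot(dx,dy);A=np.angle((r**6*np.exp(6j*np.arctan2(dy,dx))).sum())/6
    print(th_,"centre",cx,cy,"corner angle press",A,"world",A+a,k.sum()*.01,"world",x+c*cx-n*cy,y+n*cx+c*cy)
# crank check view
t=[x-n*yg,y+c*yg,.145];P,q=view(t,.22,a);print(P)
st=read_state()["tcp_pos"];move_l([st[0],st[1],.25],v=.25);movep([P[0],P[1],.25],q);movep(P,q);dwell(.25)
w=camera("wrist");pickle.dump(w,open("c3.pkl","wb"));print(read_state()["t"],w["origin"],t)
X,Y=np.meshgrid(np.arange(-16,16.1,.5)/1e3,np.arange(-148,-112,.5)/1e3)
pr=rect(w,(x,y),a,.145,X,Y)
for s in(slice(0,24),slice(24,48),slice(48,72)):print(pr[s].mean(0).round().astype(int).tolist())
v=proj(w,t)[0].astype(int);print(v)
cv2.imwrite("pics/i.png",cv2.resize(w["img"][max(0,v[1]-110):v[1]+70,v[0]-120:v[0]+120],(800,600),interpolation=cv2.INTER_CUBIC))
E
```

```text
64 centre -0.0003830493679480618 0.10436498981604139 corner angle press 0.08988413683443976 world -0.0039293887058269306 309.31 world 0.5703639262715485 0.054641781304524795
70 centre -0.00037782140248361303 0.10433835829072238 corner angle press 0.09684704060748905 world 0.003033515067222367 328.56 world 0.5703666365141072 0.054614777150233516
76 centre -0.00036735008882551363 0.10430997466289932 corner angle press 0.10790468134359836 world 0.014091155803331673 343.37 world 0.5703744029185671 0.054585537422124485
[ 0.5475238  -0.20607335  0.17827383]
15.1917 [ 0.54980932 -0.1763508   0.36718163] [np.float64(0.5488861930131359), np.float64(-0.1777159687834562), 0.145]
[226, 226, 226, 226, 226, 226, 226, 226, 226, 226, 226, 226, 226, 226, 223, 217, 192, 162, 123, 101, 88, 87, 89, 90, 91, 92, 92, 92, 92, 92, 91, 91, 90, 90, 90, 89, 88, 87, 85, 85, 84, 83, 81, 79, 75, 71, 67, 90, 126, 178, 205, 221, 225, 226, 226, 226, 226, 226, 226, 226, 226, 226, 226, 226, 226]
[110, 111, 111, 111, 110, 109, 109, 109, 109, 109, 108, 108, 108, 108, 108, 106, 97, 89, 81, 80, 81, 85, 88, 90, 91, 92, 92, 92, 92, 92, 92, 92, 91, 91, 90, 90, 88, 87, 86, 85, 84, 83, 82, 80, 77, 73, 69, 70, 78, 92, 102, 108, 109, 109, 109, 110, 110, 110, 110, 110, 110, 110, 110, 109, 109]
[59, 60, 60, 60, 60, 59, 58, 58, 57, 57, 56, 56, 56, 57, 57, 57, 55, 57, 63, 69, 76, 81, 85, 88, 90, 91, 92, 92, 92, 92, 92, 91, 91, 91, 90, 90, 88, 87, 86, 85, 84, 83, 82, 81, 78, 75, 70, 63, 56, 52, 53, 55, 56, 57, 57, 58, 58, 58, 58, 58, 57, 57, 57, 57, 57]
[252 196]
```

View pics/i.png

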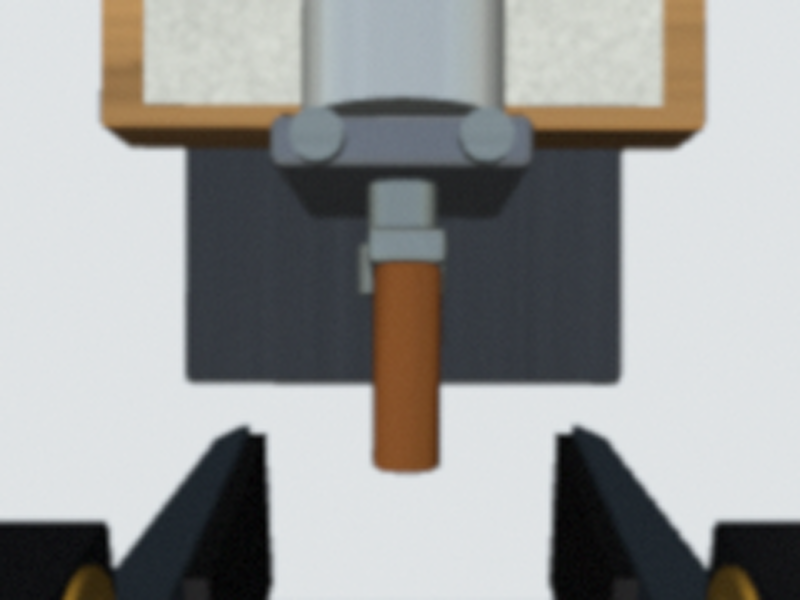

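The handle centre (406) sits about 1 mm from the shaft line (402), so the crank is upright to within about 0.02 rad. That's good enough, so on to the key.

Run:
```python
from views import *
K=np.array([.427,.286,.116]);yaw=.657+np.pi/2
P,q=view(K,.24,yaw);print(P)
st=read_state()["tcp_pos"];move_l([st[0],st[1],.27],v=.25);movep([P[0],P[1],.27],q);grip(.5,40);movep(P,q);dwell(.25)
w=camera("wrist");pickle.dump(w,open("c4.pkl","wb"));s=read_state();print(s["t"],s["q"].round(2))
im=w["img"].astype(int);blk=im.max(2)<60
# project image to bar-top plane patch in world axes
X,Y=np.meshgrid(np.arange(-60,60.1,.25)/1e3,np.arange(-60,60.1,.25)/1e3)
p=rect(w,K,0,.116,X,Y)
cv2.imwrite("pics/k_w.png",w["img"]);
v=proj(w,K)[0].astype(int);print(v)
cv2.imwrite("pics/j.png",cv2.resize(w["img"][v[1]-90:v[1]+90,v[0]-120:v[0]+120],(800,600),interpolation=cv2.INTER_CUBIC))
```

```text
[0.44866252 0.30435027 0.16927383]
18.7667 [ 0.59  0.45  1.5  -0.02  1.47 -1.64]
[251 193]
```

View pics/j.png

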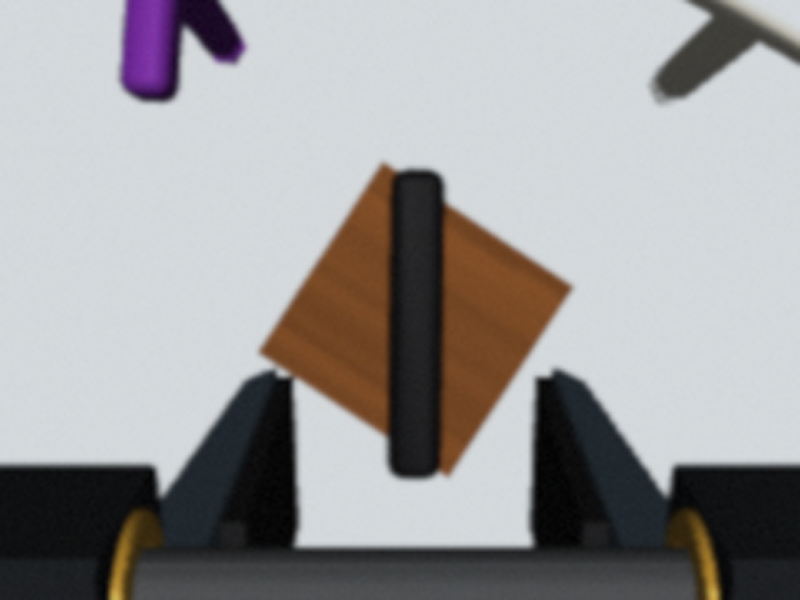

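The bar runs from (417,172) to (414,476). The holder's corners are at (384,163), (572,288), (447,475) and (260,352).

Run:
```python
from views import *
w=pickle.load(open("c4.pkl","rb"))
f=lambda u,v,z:px(w,131+(u+.5)/3.3333-.5,103+(v+.5)/3.3333-.5,z)
A,B=f(417,172,.116),f(414,476,.116);print(A,B,np.linalg.norm(A-B),np.arctan2(*(A-B)[1::-1]))
bc=f(416,324,.116);hc=np.mean([f(*p,.045) for p in[(384,163),(572,288),(447,475),(260,352)]],0);print(bc,hc)
psi=np.arctan2(*(B-A)[1::-1]);psi=(psi+np.pi/2)%np.pi-np.pi/2;print("psi",psi)
yaw=psi+np.pi/2;p=bc[:2]
z=.108-.019
grip(.5,40)
movep([*p,.17],Q(yaw)); s=read_state();print("free",s["contact_force"],s["wrist_torque"],s["tcp_pos"]-[*p,.17])
print(move_l([*p,z],v=.1,f_stop=10)); s=read_state();print(s["tcp_pos"],s["contact_force"])
grip(0,40);dwell(.1);s=read_state();print(s["grip_width"]*91,s["contact_force"].round(2),s["wrist_torque"].round(3),s["tcp_pos"],s["orientation"],s["t"])
np.save("key.npy",[psi,*bc,*hc])
```

```text
[0.39877923 0.26871494 0.116     ] [0.46017494 0.31510726 0.116     ] 0.07695245326024758 -2.4944992710431393
[0.42938252 0.29199825 0.116     ] [0.42943403 0.2922012  0.045     ]
psi 0.6470933825466538
free [-0.18706932 -0.27518664 -0.48729864] [ 0.20062042 -0.0760616  -0.02009358] [-0.00047922 -0.00038481  0.00088653]
False
[0.42993433 0.29236268 0.08937942] [ 1.12741103 -0.00331677  0.60751466]
13.747025758075985 [-0.88  0.53  1.62] [ 0.155  0.058 -0.006] [0.42946187 0.29206284 0.08921069] [ 1.42885388e-04 -3.17904980e-01  9.48122566e-01  6.20037991e-05] 21.0667
```

Run:
```python
from views import *
psi0=np.load("key.npy")[0];S=np.array([.5704,.0546]);psi=np.pi/6;L=.0792
p=read_state()["tcp_pos"]
move_l([p[0],p[1],.225],v=.15);s=read_state();print("lift",s["grip_width"]*91,s["contact_force"].round(2),s["wrist_torque"].round(3))
q=Q(psi+np.pi/2);print(np.round(solve_ik([*S,.225],q),2))
movep([*S,.225],q);move_l([*S,.130+L],v=.1);dwell(.2)
s=read_state();e=s["tcp_pos"]-[*S,.130+L];print("err",e,s["orientation"],q)
cmd=S-e[:2];move_l([*cmd,.122+L],v=.05);dwell(.2);s=read_state();print(s["tcp_pos"]-[*S,.122+L],s["contact_force"].round(2),s["wrist_torque"].round(3))
w=camera("wrist");cv2.imwrite("pics/k2.png",w["img"])
F0=s["contact_force"]
hit=move_l([*cmd,.1025+L],v=.02,f_stop=5);s=read_state()
print(hit,"tip z",s["tcp_pos"][2]-L,(s["tcp_pos"][:2]-S).round(4),(s["contact_force"]-F0).round(2),s["wrist_torque"].round(3),s["t"])
```

```text
lift 13.822876078488724 [-0.08  0.22 -1.47] [ 0.093 -0.049  0.058]
[ 0.08  0.31  1.55 -0.    1.28 -2.02]
err [0.00022394 0.00043645 0.0005648 ] [ 4.96806034e-04 -2.59140215e-01  9.65839581e-01 -7.80719792e-05] [ 0.         -0.25881905  0.96592583  0.        ]
[-0.00011186 -0.00048573  0.00013485] [-0.23 -0.63 -0.66] [ 0.129 -0.079  0.017]
True tip z 0.10328546090550224 [ 0.0002 -0.0005] [1.36 0.53 5.46] [ 0.101 -0.077 -0.017] 25.1667
```

The key is seated at the first try: tip z is 0.1033 m, against about 0.1037 m expected for the floor. Now I'll turn clockwise while watching the torque.

```bash
cat > turn.py <<'E'
from views import *
def sense(k=5):
    v=[]
    for i in range(k):
        dwell(.02);s=read_state();v.append([s["contact_force"][2],s["wrist_torque"][2],s["tau"][5]])
    y=R.from_quat(np.roll(s["orientation"],-1)).as_matrix()[:,1]
    return s,np.median(v,0),np.arctan2(y[1],y[0])-np.pi/2
def run(psi,z,xy,end,step,tmax):
    s,m,p=sense()
    while psi>end:
        psi-=step; z+=-.003*step+np.clip((m[0]-2.5)*.00008,-.0003,.0003)
        move_l([*xy,z],v=.03,rotation=Q(psi+np.pi/2))
        s,m,p=sense();print(f"{s['t']:.2f} cmd {psi:.3f} act {p:.3f} Fz {m[0]:.2f} Tz {m[1]:.3f} tau6 {m[2]:.3f} z {s['tcp_pos'][2]-.0792:.4f}")
        if abs(m[1])>tmax: print("STOP");break
    np.save("turn.npy",[psi,z,*xy]);return psi,z
E
python3 - <<'E'
from turn import *
s,m,p=sense();print(m,p)
xy=np.array([.5704,.0546])-[.00022,.00044]
run(np.pi/6,s["tcp_pos"][2]-.0004,xy,np.pi/6-.38,.08,.13)
E
```

```text
[5.40908925e+00 1.68987975e-02 1.93909436e-03] 0.5236224943882077
25.67 cmd 0.444 act 0.445 Fz 4.46 Tz 0.016 tau6 0.006 z 0.1033
26.00 cmd 0.364 act 0.366 Fz 5.13 Tz -0.034 tau6 -0.011 z 0.1031
26.33 cmd 0.284 act 0.286 Fz 3.66 Tz 0.018 tau6 -0.008 z 0.1029
26.67 cmd 0.204 act 0.206 Fz 2.96 Tz -0.045 tau6 -0.010 z 0.1027
27.00 cmd 0.124 act 0.126 Fz 2.40 Tz 0.007 tau6 -0.008 z 0.1025
```

```bash
sed -i 's/np.median(v,0)/np.mean(v,0)/; s/k=5/k=10/; s/dwell(.02)/dwell(.015)/' turn.py
python3 - <<'E'
from turn import *
psi,z,*xy=np.load("turn.npy")
run(psi,z,xy,np.pi/6-.8,.05,.10)
w=camera("wrist");cv2.imwrite("pics/m.png",cv2.resize(w["img"],(800,600)))
E
```

```text
27.58 cmd 0.074 act 0.075 Fz 2.10 Tz -0.002 tau6 -0.010 z 0.1024
28.00 cmd 0.024 act 0.026 Fz 2.39 Tz -0.011 tau6 -0.007 z 0.1022
28.42 cmd -0.026 act -0.025 Fz 2.30 Tz -0.005 tau6 -0.006 z 0.1020
28.83 cmd -0.076 act -0.074 Fz 2.28 Tz -0.001 tau6 -0.008 z 0.1019
29.25 cmd -0.126 act -0.125 Fz 2.31 Tz -0.017 tau6 -0.008 z 0.1017
29.67 cmd -0.176 act -0.175 Fz 2.31 Tz -0.028 tau6 -0.008 z 0.1016
30.08 cmd -0.226 act -0.225 Fz 2.71 Tz -0.010 tau6 -0.008 z 0.1014
30.50 cmd -0.276 act -0.275 Fz 2.27 Tz -0.024 tau6 -0.008 z 0.1013
```

View pics/m.png

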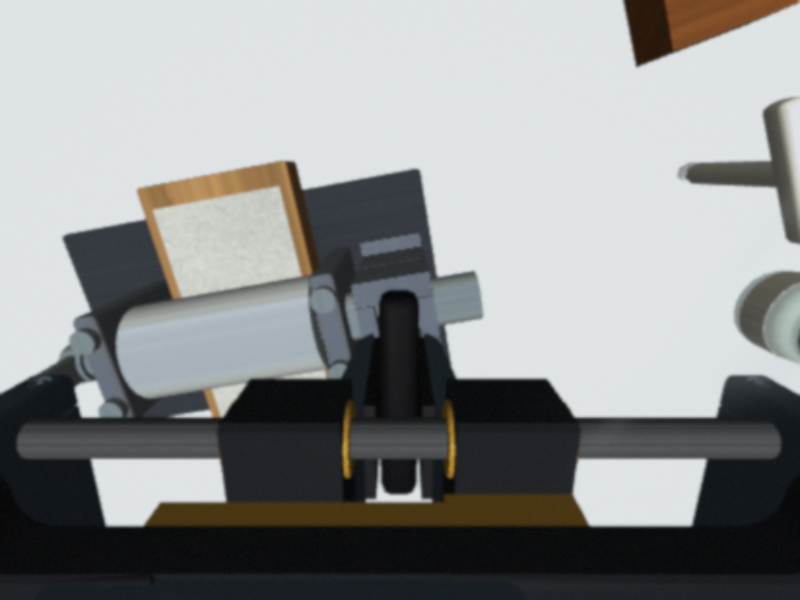

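The key bar has turned with the gripper, and its z follows the thread at constant force, so the screw is sinking. Next I'll take finer steps with a tighter threshold.

Run:
```python
from turn import *
psi,z,*xy=np.load("turn.npy")
run(psi,z,xy,np.pi/6-1.6,.03,.085)
s,m,p=sense(20);print(m)
```

```text
31.13 cmd -0.306 act -0.304 Fz 2.46 Tz 0.002 tau6 0.004 z 0.1012
31.55 cmd -0.336 act -0.334 Fz 2.49 Tz 0.009 tau6 0.002 z 0.1011
31.97 cmd -0.366 act -0.364 Fz 2.03 Tz -0.004 tau6 0.003 z 0.1010
32.38 cmd -0.396 act -0.394 Fz 2.38 Tz 0.005 tau6 0.001 z 0.1009
32.80 cmd -0.426 act -0.424 Fz 2.64 Tz -0.006 tau6 0.002 z 0.1008
33.22 cmd -0.456 act -0.454 Fz 2.65 Tz -0.001 tau6 0.002 z 0.1007
33.63 cmd -0.486 act -0.484 Fz 2.63 Tz -0.002 tau6 0.003 z 0.1007
34.05 cmd -0.516 act -0.514 Fz 2.44 Tz 0.001 tau6 0.003 z 0.1006
34.47 cmd -0.546 act -0.544 Fz 2.52 Tz -0.008 tau6 0.007 z 0.1005
34.88 cmd -0.576 act -0.574 Fz 2.82 Tz 0.011 tau6 0.012 z 0.1005
35.30 cmd -0.606 act -0.604 Fz 3.13 Tz 0.013 tau6 0.019 z 0.1004
35.72 cmd -0.636 act -0.634 Fz 2.76 Tz 0.021 tau6 0.026 z 0.1004
36.13 cmd -0.666 act -0.664 Fz 2.96 Tz 0.050 tau6 0.034 z 0.1004
36.55 cmd -0.696 act -0.694 Fz 3.13 Tz 0.031 tau6 0.043 z 0.1003
36.97 cmd -0.726 act -0.724 Fz 3.38 Tz 0.044 tau6 0.052 z 0.1003
37.38 cmd -0.756 act -0.754 Fz 3.34 Tz 0.130 tau6 0.127 z 0.1003
STOP
[3.17122973 0.1281625  0.12469325]
```

Run:
```python
from turn import *
psi,z,*xy=np.load("turn.npy")
s,m,p=sense()
for i in range(8):
    psi-=.005
    move_l([*xy,z],v=.03,rotation=Q(psi+np.pi/2))
    s0=read_state();s,m,p=sense();print(f"{s['t']:.2f} cmd {psi:.3f} act {p:.4f} Fz {m[0]:.2f} Tz {m[1]:.3f} tau6 now {s0['tau'][5]:.3f} avg {m[2]:.3f} z {s['tcp_pos'][2]-.0792:.4f}")
    if m[2]>.155: break
np.save("turn.npy",[psi,z,*xy])
```

```text
38.30 cmd -0.761 act -0.7589 Fz 3.48 Tz 0.133 tau6 now 0.155 avg 0.152 z 0.1003
38.72 cmd -0.766 act -0.7639 Fz 3.23 Tz 0.157 tau6 now 0.158 avg 0.155 z 0.1003
39.13 cmd -0.771 act -0.7689 Fz 2.92 Tz 0.171 tau6 now 0.173 avg 0.170 z 0.1003
```

The torque is 0.17 N m, inside the snug band, and the sinking has stopped at flush. I'll release the key, retreat and check it numerically.

Run:
```python
from views import *
psi,z,*xy=np.load("turn.npy")
grip(.45);s=read_state();print(s["grip_width"],s["contact_force"].round(2))
p=s["tcp_pos"];move_l([p[0],p[1],p[2]+.1],v=.12);dwell(.4)
w=camera("wrist");cv2.imwrite("pics/end.png",w["img"])
# black bar seen between fingers: plane z of bar top
zt=.1003+.106
X,Y=np.meshgrid(np.arange(-55,55.1,.5)/1e3,np.arange(-20,20.1,.5)/1e3)
b=rect(w,xy,psi,zt,X,Y);m=(b<38).astype(np.uint8)
n,l,st,ce=cv2.connectedComponentsWithStats(m);i=1+np.argmax(st[1:,4]);k=l==i
ys,xs=np.nonzero(k);print("area mm2",k.sum()*.25,"rect",cv2.minAreaRect(np.c_[xs,ys].astype(np.float32)),"centre",X[k].mean(),Y[k].mean())
s=read_state();print(s["t"],s["contact_force"].round(2),s["tcp_pos"])
```

```text
0.4487982319192002 [ 0.68 -0.84 -0.01]
area mm2 997.75 rect ((104.17013549804688, 37.246803283691406), (156.63475036621094, 36.21104431152344), 2.2906100749969482) centre -0.003171761463292408 0.00039576547231270345
41.1667 [-0.48  0.5   0.29] [0.56987553 0.05415697 0.27877363]
```

```bash
python3 -c "
from workcell import *
print(sign_off())"
```

```text
the job is handed in; nothing more can be done
None
```

I've handed the job in at about 41 s: crank upright to within about 0.02 rad, screw snug at 0.17 N m and flush by my height estimate, key released and standing in it, and the jar, tin and mug never approached; no verdict came back.

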